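# Clear and unlatch the stereo viewer's boom

### The arm

A 7-joint arm with a two-finger parallel gripper is mounted at the origin on the work surface. World frame = base frame: x ahead of the robot, y to its left, z up, the work surface at z = 0. Lengths are in m, angles in rad, forces in N, time in s.
With the tool pointing down it reaches from about 0.4 to 0.9 m from the base axis. Payload 5.5 kg.
Tool frame: the origin (TCP) lies on the centre line of the jaws, within the pads' length; the fingertips stand 25 mm ahead of it and the grasp point (between the pads) lies 6 mm ahead of it (ctrl.tips_ahead is the z of the fingertips in the tool frame, in m); z points along the fingers, y is the line along which they close (so a half turn about z gives the same grasp; the last joint's range is limited). The gripper opens to 92 mm and grips with 3 to 60 N. Pads are 19 mm wide; open, the fingers measure 130 mm over their backs; the gripper's body (75 mm by 190 mm) begins 47 mm behind the grasp point.
Start: joints at [1.549, 0.501, -0.427, 1.55, 0.221, 1.138, -0.21], TCP at [0.183, -0.624, 0.252] pointing down, gripper open.
Joint ranges: [-2.88, 2.88], [-0.31, 2.03], [-1.54, 1.56], [0.2, 2.42], [-1.41, 4.55], [0.19, 2.02], [-2.57, 2.57]. Speed limits (rad/s): [2.57, 2.57, 3.14, 3.14, 3.14, 3.14, 3.14].

### API

Orientations are given as [roll, pitch, yaw] about the fixed x, y, z axes, in that order (R = Rz(yaw) Ry(pitch) Rx(roll)).
In Python, from plant import readout, optics, job, ctrl gives the robot as it stands.
- The arm moves only by the tool servo_tool, never from a script. Its arguments are lists of equal length, an entry for each row: "delta_pos": the shift along the world's x, y, z each as a share of 0.5 m, from -1 to 1, a list of three; "dr": the turn, a rotation vector about the world's x, y, z each as a share of 180 degrees, from -1 to 1, a list of three. A call has exactly 8 rows; each row is the pose to reach, as a shift and turn from the pose commanded when the call began, turning the shorter way round; what a row does not reach only later rows make up. A row lasts 1/12 s, in which the tool goes at most 41.7 mm and 7.16 degrees, less where a joint would pass 70% of its speed; a pose out of reach is approached as far as the arm can. A call with a number of a shift or a turn outside -1 to 1 is refused whole. A call with a gripper value outside its range is refused whole. "grip" is the opening, from -1 (shut) to 1 (fully open), set as the call begins (left out, the last holds). The fingers move at their own pace and stop on an object; "squeeze" is the grip in N (left out, the last holds). Time passes only in rows, so rows that repeat a pose let the fingers close, or fill a call up. It gives the time, the measured TCP pose, the force, the opening and the grip force at its end, in the units of the state.
- readout.get_obs(): the state, without advancing time (a new reading comes with each control period).
- optics.capture(name): name is "scene" or "top"; returns a dict with "frame" (480x640x3 uint8, blue, green, red), "z_map" (480x640 float32, m along the optical axis (not along the pixel's ray), 0 where there is no reading), "K" (3x3 intrinsics, pixels), "R" (3x3) and "t" (3): a world point X has camera coordinates R X + t. Camera axes: x right, y down, z forward; pixel columns grow to the right and rows downward; lengths in m; the calibration is good to about 2 mm. A picture is of the moment at which its call begins.
- job.sign_off(): hands the job in; it is judged then, once.
The state is a dict: "clock": time; "q": joint angles; "joint_vel": joint speeds; "joint_torque": joint torques, N m; "position": TCP position; "orientation": TCP orientation; "wrist_force": force on the tool from outside, world axes, zero at the start; "wrist_torque": the same for the moment, N m; "finger_gap": opening from 0.0 (shut) to 1.0 (fully open); "grip_force": force on a finger pad.
Only numpy, scipy, OpenCV 4.12 (cv2) and the standard library are available. Lean on these libraries where they do the work, as an engineer would, in place of code of your own. Each camera call takes 0.05 s, during which the arm holds its last target. There are 200 camera calls.

### The job

The ear defenders were left hanging over the boom of the locked stereo viewer: hang them by their headband over the steel rail and let go of them. Then pull the boom's spring latch sideways, lift the coupler off its ball by at least 8 cm, and finish while still holding the boom up there. Leave the other things on the bench where they stand.

Things in the scene. Friction and masses are not known exactly. Their poses are not given: they have to be found in the camera images.
- dock: fixed stand of the stereo viewer: white base plate 370 x 120 x 18 mm with a steel ball (36 mm, centre 100 mm above the table, on a 16 mm post) under the boom's free end. Origin on the table exactly below the ball, z up, x along the boom from the hinge towards the ball, y = the direction the latch is pulled, to the left seen from the hinge.
- hinge (a point): middle of the boom's level hinge axis (along dock y): 270 mm behind the ball (dock x = -270), 115 mm above the table. The boom is a beam 24 mm wide from here to the coupler over the ball, its flat top 135 mm above the table when down. A black viewer head with two eyepieces, up to 240 mm high, rides on it at dock x = -180 mm and back.
- boom (a joint): angle (rad) of the boom: 0 = down, coupler seated over the ball; grows as the coupler end is lifted, up to 0.9; 0.3 lifts the coupler about 80 mm. Lifting takes some 3 to 5 N at the tab (mass about 0.6 kg, varies); it falls back if let go. Locked down while the latch is in.
- latch (a joint): travel (m) of the spring latch on the coupler: 0 = home, its bolt reaches 7 mm under the ball's flat underside and the boom cannot be lifted; slides along dock +y (the side on which its steel plate hangs) to its stop at 0.014; the boom is free above 0.008. The spring pushes back with 4 N at 0 and 11 N at 0.014 and snaps it home when let go. Once raised, its position no longer matters.
- tab (a point): middle of the latch's grip tab, an upright black block on top of the coupler (dark, 56 x 50 mm), over the ball: 14 mm thick along dock y, 30 mm along dock x, 37 mm tall; middle 153 mm above the table with the boom down, standing on a plate whose top is at 135 mm. Moves with latch and boom. One grasp can pull it sideways and lift: it carries the boom.
- ear_defenders: ear defenders, 0.2 kg: stiff arched headband with two cups, at the start hanging over the boom 90 to 115 mm behind the ball. Origin: middle of the underside of the crown pad, where it rests on a bar; z up. Pad above it: 26 mm along x (the bar), 36 mm along y, 26 mm tall; grip there. Cups at y = +-40 to +-72 mm, 66 mm in diameter, lowest point 101 mm below the origin.
- rail: fixed steel hanging rail: a level bar 16 mm thick along the body's x axis, 270 mm long, on two posts at x = -120 and +120 mm, its top 190 mm above the table. Origin on the table below the middle of the bar.
- rail_top (a point): middle of the bar's upper side, 190 mm above the table; axes as the rail's
- petri_stack: stack of closed clear plastic dishes, cylinder 56 across, 45 high mm; bystander, origin at the centre of its underside
- sample_jar: small amber glass jar with black cap, 48 across, 70 high mm; bystander, origin at the centre of its underside
- slide_box: wooden slide box 85 x 70 x 34 mm; bystander, origin at the centre of its underside
- beaker: small glass beaker 50 across, 60 high mm; bystander, origin at the centre of its underside
- wash_bottle: white plastic bottle 64 across, 150 high mm; bystander, origin at the centre of its underside
- steel_canister: steel can 80 across, 120 high mm; bystander, origin at the centre of its underside
Things that resemble listed ones, but are neither listed nor needed, are in the scene too. Of the things that look like the ear_defenders, the middle-sized one is meant.

How it is judged:
On the way, in this order (a step that is already met when the one before it is completed fails the run):
1. the ear defenders hang by the crown on the rail, let go (z of ear_defenders in the frame of rail_top between -0.006 and 0.008 m and y of ear_defenders in the frame of rail_top between -0.022 and 0.022 m and x of ear_defenders in the frame of rail_top between -0.11 and 0.11 m and angle between ear_defenders's own z axis and vertical below 0.4 rad and contact force between ear_defenders and rail above 0.5 N and linear speed of ear_defenders below 0.05 m/s and contact force between the arm and ear_defenders below 0.1 N and value of joint boom below 0.03 rad), for 0.2 s.
2. the latch is pulled clear with the boom still down (value of joint latch above 0.006 m and value of joint boom below 0.06 rad), for 0.02 s.
At the end, for the whole second after the job is handed in: The ear defenders hang by the crown pad on the rail's bar (within 22 mm across, 110 mm along, upright within 0.4 rad, at rest, untouched by the robot); the boom is off the ball, raised at least 0.25 rad (about 65 mm at the coupler), still, and held there by the gripper alone (z of ear_defenders in the frame of rail_top between -0.006 and 0.008 m and y of ear_defenders in the frame of rail_top between -0.022 and 0.022 m and x of ear_defenders in the frame of rail_top between -0.11 and 0.11 m and angle between ear_defenders's own z axis and vertical below 0.4 rad and contact force between ear_defenders and rail above 0.5 N and linear speed of ear_defenders below 0.05 m/s and contact force between the arm and ear_defenders below 0.1 N and value of joint boom above 0.25 rad and velocity of joint boom between -0.1 and 0.1 rad/s and contact force between the fingers and dock above 1 N); the arm keeps its last pose, push and grip.
It fails at once if a bystander on the bench is moved by more than 30 mm (distance of any of petri_stack, sample_jar, slide_box, beaker, wash_bottle, steel_canister from where it was at the start of the episode above 0.03 m).
It also fails if it takes over 56 s, if anything falls off the work surface, if the arm or the gripper's body presses on something with over 40 N, if the wrist force passes 120 N, or if a joint passes its speed limit or range.

## Working session

There is one attempt and no reset: what is moved stays moved. The work goes in short steps, Python scripts to look and compute and a tool call to move; the robot and the scene stay as the last step left them, time stands still between calls to the robot, and variables do not carry over. Pictures are saved under pics/ and viewed, at most 10 in all, crops included, and the job is handed in when it is done.

Besides the shell and the picture viewer there is one more tool, called as name(argument=value, ...) on one line, values as JSON. servo_tool: Moves the arm, as the interface text tells. Its arguments: {"type":"object","properties":{"delta_pos":{"type":"array"},"dr":{"type":"array"},"grip":{"type":"number"},"squeeze":{"type":"number"}},"required":["delta_pos","dr"]}

```bash
mkdir -p pics; cat > h.py <<'E'
import numpy as np, cv2
from plant import readout, optics, job, ctrl
def cloud(c):
    z=c["z_map"];v,u=np.mgrid[:480,:640];K=c["K"]
    P=np.stack([(u-K[0,2])/K[0,0]*z,(v-K[1,2])/K[1,1]*z,z],-1)
    W=(P-c["t"])@c["R"]; W[z==0]=np.nan
    return W
E
python3 - <<'E'
from h import *
for n in("scene","top"):
    c=optics.capture(n);cv2.imwrite(f"pics/{n}0.png",c["frame"]);np.savez(f"{n}0.npz",**c)
    print(n,c["K"].tolist(),(-c["R"].T@c["t"]).round(3))
print(readout.get_obs())
E
```

```text
scene [[597.1918094057795, 0.0, 329.6744076461587], [0.0, 597.1918094057795, 246.9617020159328], [0.0, 0.0, 1.0]] [1.496 0.258 1.024]
top [[592.2122091195263, 0.0, 312.2535385891877], [0.0, 592.2122091195263, 241.69277254076243], [0.0, 0.0, 1.0]] [0.117 0.009 1.697]
{'clock': 0.1, 'q': array([ 1.54920507,  0.5017825 , -0.42677979,  1.55131065,  0.22081211,
        1.1382901 , -0.21030988]), 'joint_vel': array([ 1.27502495e-03, -1.39556881e-03, -1.37321227e-03, -2.64253892e-03,
        3.42217334e-04, -7.45194096e-05, -1.12199783e-03]), 'joint_torque': array([-1.06858369e-02, -5.67878330e+01, -5.83847970e+00, -2.79921269e+01,
       -6.90748519e-02,  2.40849081e-02,  3.85236930e-06]), 'position': array([ 0.18240437, -0.62328915,  0.25077625]), 'orientation': array([-3.13985479e+00, -5.09431058e-05,  2.84803514e-01]), 'wrist_force': array([-0.23675276,  0.77761287, -0.64715874]), 'wrist_torque': array([ 0.03640717, -0.02032213,  0.00359164]), 'grip_force': 0.0, 'finger_gap': 1.0000035055463206}
```

View pics/scene0.png

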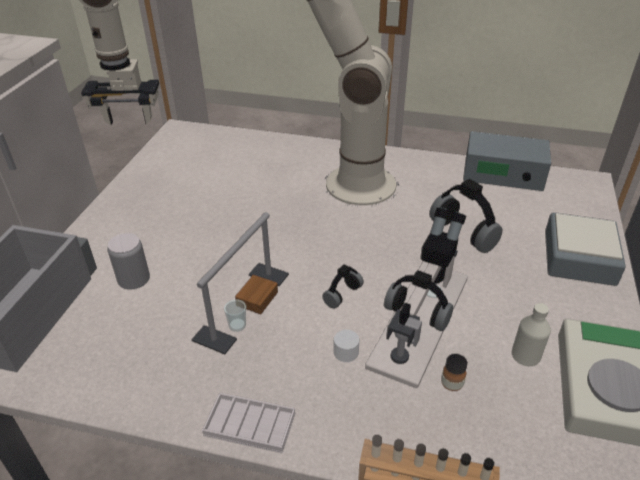

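View pics/top0.png

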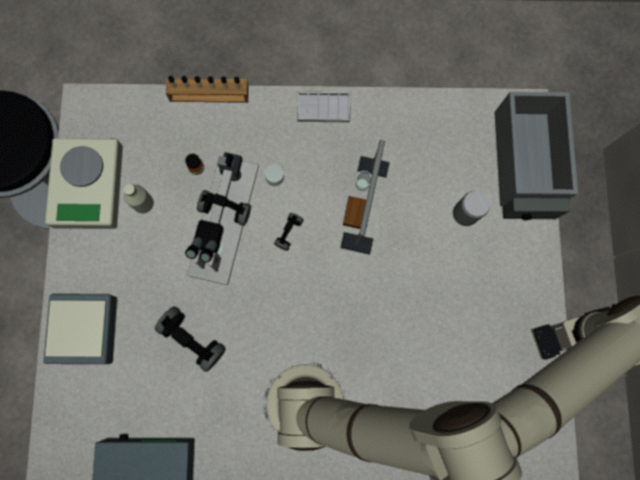

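The scene view shows the viewer and dock around (420,310), with the tab near (405,320). The rail runs from (207,280) to (265,220). In the top view the rail runs from (381,143) to (362,240), and the tab is near (230,160).

Ear-defender candidates in the top view:
- large at (190,340)
- middle at (223,207), over the boom
- small at (289,231)

The middle-sized one on the boom fits the description. I'll confirm its size in a crop.

```bash
python3 - <<'E'
from h import *
T=dict(np.load("top0.npz"));S=dict(np.load("scene0.npz"))
W={"top":cloud(T),"scene":cloud(S)}
a=cv2.resize(T["frame"][140:380,140:310],None,fx=2.4,fy=2.4,interpolation=cv2.INTER_CUBIC)
b=cv2.resize(S["frame"][170:390,310:510],None,fx=2.0,fy=2.0,interpolation=cv2.INTER_CUBIC)
h=576;m=np.zeros((h,800,3),np.uint8);m[:a.shape[0],:a.shape[1]]=a[:h];m[:b.shape[0],408:408+392]=b[:,:392]
cv2.imwrite("pics/crop.png",m)
# rail: top bar points z 0.18..0.2
for n,(u0,v0,u1,v1) in {"top":(340,130,400,260),"scene":(190,205,290,350)}.items():
    P=W[n][v0:v1,u0:u1].reshape(-1,3);P=P[(P[:,2]>.175)&(P[:,2]<.2)]
    r=cv2.minAreaRect((P[:,:2]*1000).astype(np.float32));print(n,"rail",len(P),r,np.percentile(P[:,2],[5,50,95,99]).round(4))
# dark/any points over dock by height
for n,(u0,v0,u1,v1) in {"top":(180,145,265,290),"scene":(365,170,510,385)}.items():
    Q=W[n][v0:v1,u0:u1];P=Q.reshape(-1,3)
    for lo,hi in((.012,.024),(.16,.18)):
        s=P[(P[:,2]>lo)&(P[:,2]<hi)]
        print(n,lo,len(s),s.min(0).round(3),s.max(0).round(3))
        if lo<.1: print(cv2.minAreaRect((s[:,:2]*1000).astype(np.float32)))
for n,(u0,v0,u1,v1,st) in {"top":(190,150,256,226,3)}.items():
    for v in range(v0,v1,st): print(v," ".join("%4.0f"%(1000*W[n][v,u,2]) for u in range(u0,u1,st)))
    for u,v in((230,160),(223,207),(190,340),(289,231)): print(u,v,W[n][v,u].round(3))
E
```

```text
top rail 586 ((569.4947509765625, -173.55982971191406), (15.923062324523926, 267.7000732421875), 77.39414978027344) [0.1806 0.1874 0.1934 0.1959]
scene rail 740 ((571.71337890625, -171.2161865234375), (18.973876953125, 271.2857971191406), 77.7695541381836) [0.1798 0.188  0.192  0.1934]
top 0.012 2204 [0.328 0.144 0.012] [0.708 0.342 0.024]
((517.1941528320312, 255.92715454101562), (195.3414306640625, 371.0262756347656), 85.12106323242188)
top 0.16 440 [0.396 0.203 0.16 ] [0.666 0.295 0.18 ]
scene 0.012 3857 [-0.104  0.029  0.012] [0.714 0.439 0.024]
((303.9198913574219, 228.8214111328125), (408.0619812011719, 818.63720703125), 89.0570297241211)
scene 0.16 744 [0.147 0.205 0.16 ] [0.671 0.346 0.18 ]
150    0    6    3    2   -2   -6   -7   -2   -6   -1   -1   -5   -1   -1   -5   -2   -1    4    2   -5    4    2
153   -6   68   -5    4   -7    4    1    6  -11  -15   -6  -11  122  170  123   -6   -4   -6    5   -2    3   -1
156   75   69   72   -7    2   -1    6    5    1    2  132  127  133  174  161  127  126  133    1   -1   -9   -1
159   69   68   69   70   -4    3    1    1   -2  
[... 1983 characters left out ...]
 98   97   63    5
213    1   -0    1    2   -4   18   18   13  133  131  131   20   17   23   21   95   91  107   94   99   48   -5
216   -5   -6   10    1    4   16   15  131  132  134  132   24   23   12   16   95   87   99   92   69   -2   -1
219   -1   -8   -2   -6   11   17   21  135  130  133  125   21   13   11   16   86   91   94   94   56   -6   -5
222    3    5   -0  176  180  182  180  181  177  131  119   13   17   24   16   74   78   79   78    8  nan    1
225    9   -5    1  181  177  179  180  185  175  180  182   19   16   16   15   21   16   18   59   -3   -9   -2
230 160 [0.645 0.207 0.17 ]
223 207 [0.526 0.228 0.124]
190 340 [0.165 0.294 0.165]
289 231 [0.467 0.048 0.093]
```

View pics/crop.png

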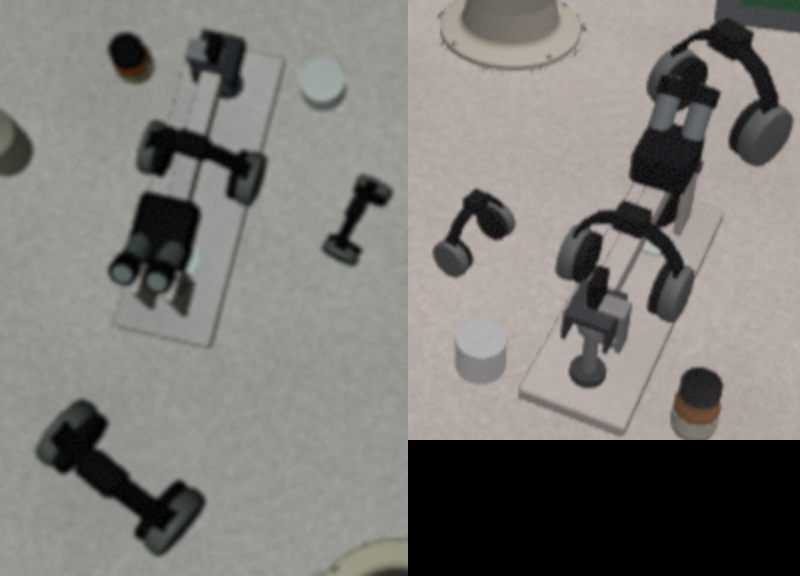

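The crop confirms it. The middle-sized ear defenders straddle the boom, the small one stands on the table at (289,231) and the large one is beside the viewer at (190,340). The latch's steel plate hangs on the world +y side. Next I'll measure the pad, the tab and the boom axis.

```bash
cat >> h.py <<'E'
def meas(T,S):
    for n,C,tb,pb,bb in(("top",T,(222,148,242,166),(205,190,236,208),(205,174,240,222)),("scene",S,(394,303,418,338),(400,265,440,305),(0,0,1,1))):
        Wd=cloud(C)
        for nm,(u0,v0,u1,v1),lo,hi in(("tab",tb,.15,.176),("pad",pb,.148,.172),("beam",bb,.128,.142)):
            P=Wd[v0:v1,u0:u1].reshape(-1,3);P=P[(P[:,2]>lo)&(P[:,2]<hi)]
            if len(P)<8: continue
            r=cv2.minAreaRect((P[:,:2]*1000).astype(np.float32))
            e=np.linalg.svd(P[:,:2]-P[:,:2].mean(0))[2][0]
            print(n,nm,len(P),P.mean(0).round(4),"rect",np.round(r[0],1),np.round(r[1],1),round(r[2],1),"dir",np.degrees(np.arctan2(e[1],e[0])).round(1),"ztop",np.percentile(P[:,2],95).round(4))
E
python3 - <<'E'
from h import *
T=dict(np.load("top0.npz"));S=dict(np.load("scene0.npz"))
meas(T,S)
# base plate edges in top image: plate points within sector
W=cloud(T)
P=W[140:290,180:265].reshape(-1,3);F=T["frame"][140:290,180:265].reshape(-1,3)
# crown pad: dark points in top-view ray cast on z=.161
K,R,t=T["K"],T["R"],T["t"]
def ray(u,v,z):
    d=R.T@np.linalg.solve(K,[u,v,1.]);c=-R.T@t;return c+d*(z-c[2])/d[2]
g=T["frame"].max(2)
for nm,(u0,v0,u1,v1),z in(("tab",(222,148,246,168),.1715),("pad",(196,188,256,226),.155)):
    m=np.zeros_like(g);m[v0:v1,u0:u1]=(g[v0:v1,u0:u1]<45)*255
    M=cv2.moments(m,True);c=(M["m10"]/M["m00"],M["m01"]/M["m00"]);print(nm,M["m00"],c,ray(*c,z).round(4))
print(g[148:170,220:246]); print(g[190:214,204:244:2])
# plate corners
for u,v in((258,163),(228,282),(188,274)): print(u,v,ray(u,v,.018).round(4))
# bilateral: jar, petri etc.
E
```

```text
top tab 72 [0.6501 0.2112 0.1663] rect [651.3 211.8] [15.3 29.3] 79.0 dir 166.5 ztop 0.173
top pad 145 [0.5383 0.2329 0.1585] rect [539.5 231.9] [46.3 27.2] 68.5 dir -113.6 ztop 0.1651
top beam 431 [0.5479 0.2326 0.1344] rect [550.3 235.1] [127.   82.4] 12.7 dir 169.0 ztop 0.1405
scene tab 141 [0.6586 0.214  0.1655] rect [655.4 213.3] [14.3 31.2] 75.9 dir -19.6 ztop 0.1736
scene pad 229 [0.5484 0.2345 0.1594] rect [583.9 220.6] [ 39.1 119.7] 72.3 dir -11.5 ztop 0.1651
tab 173.0 (232.26589595375722, 161.01734104046244) [0.6415 0.2008 0.1715]
pad 568.0 (220.10739436619718, 206.73591549295776) [0.5185 0.2315 0.155 ]
[[154 152 152 153 152 150 151 149 149 148 149 148 149 149 151 153 149 153
  150 147 148 151 152 148 148 146]
 [150 151 152 151 151 149 148 149 149 148 148 150 150 153 153 153 150 151
  153 149 150 148 150 149 149 147]
 [150 151 152 150 147 145 147 150 148 147 149 152 153 154 151 151 148 146
  148 147 148 145 148 147 147 149]
 [152 150 151 145 133 129 134 137 140 144 148 150 154 153 153 149 148 146
  147 148 146 144 145 147 146 148]
 [150 150 146 132 105  89  94 100 109 119 1
[... 3353 characters left out ...]

    8  31]
 [ 15  12   2  33 124 143 152 149 143  84  91 126  98  47  13  11   9   4
    6  19]
 [ 15  12   0  48 134 145 149 150 146  89 123 152 137  98  49  13   7   7
    4  12]
 [ 16  10   5  72 143 146 148 147 143  85 136 158 154 134  95  44  12   8
    8   4]
 [ 15   5  22 104 146 148 147 150 134  82 145 155 152 149 135  96  27  11
    6   8]
 [ 21  10  41 129 139 148 148 150 131  85 146 155 152 150 151 130  49   2
    3  12]
 [ 63  26  71 144 138 147 146 150 122  91 150 153 152 153 154 139  50   8
   13  19]
 [116  80 108 152 146 150 150 151 116  96 154 153 149 150 153 131  35  15
   28  26]]
258 163 [0.6889 0.1438 0.018 ]
228 282 [0.3334 0.2212 0.018 ]
188 274 [0.3556 0.3356 0.018 ]
```

servo_tool(delta_pos=[[0.05,0.05,0.04],[0.11,0.11,0.08],[0.17,0.17,0.12],[0.23,0.23,0.16],[0.29,0.29,0.2],[0.35,0.35,0.24],[0.4,0.4,0.27],[0.44,0.44,0.3]], dr=[[0,0,0.02],[0,0,0.05],[0,0,0.08],[0,0,0.11],[0,0,0.14],[0,0,0.17],[0,0,0.19],[0,0,0.2]], grip=0.3, squeeze=25)

```text
clock: 0.77
position: [0.395, -0.4104, 0.3962]
orientation: [-3.141, 0.0, 0.917]
wrist_force: [1.0, -0.2, 0.1]
finger_gap: 0.65
grip_force: 0.0
```

```bash
python3 - <<'E'
from h import *
T=dict(np.load("top0.npz"));S=dict(np.load("scene0.npz"))
a=np.radians(-12.3);ex=np.array([np.cos(a),np.sin(a)]);ey=np.array([-ex[1],ex[0]]);o=np.array([.653,.2125])
for n,C in(("top",T),("scene",S)):
    W=cloud(C).reshape(-1,3);W=W[np.isfinite(W[:,0])]
    d=(W[:,:2]-o)@np.c_[ex,ey]
    k=(abs(d[:,1])<.1)
    print(n,"max z by dock x:",[(x,int(1000*np.percentile(W[s,2],99)),s.sum()) for x in range(-300,40,15) if (s:=k&(W[:,2]>.03)&(d[:,0]*1000>x)&(d[:,0]*1000<=x+15)).sum()>5])
    for nm,s in(("pad",(W[:,2]>.151)&(W[:,2]<.172)&(d[:,0]<-.06)&(d[:,0]>-.15)&(abs(d[:,1])<.05)),
                ("band",(W[:,2]>.06)&(W[:,2]<.125)&(d[:,0]<-.05)&(d[:,0]>-.17)&(abs(d[:,1])>.02)&(abs(d[:,1])<.09)),
                ("tab",(W[:,2]>.15)&(W[:,2]<.176)&(d[:,0]>-.04)&(abs(d[:,1])<.03)),
                ("beam",(W[:,2]>.128)&(W[:,2]<.14)&(d[:,0]>-.08)&(d[:,0]<-.04)&(abs(d[:,1])<.03))):
        q=d[s];z=W[s,2]
        r=cv2.minAreaRect((q*1000).astype(np.float32))
        print(nm,len(q),q.mean(0).round(4),np.percentile(q,[3,97],0).round(4).tolist(),np.round(r[0],1),np.round(r[1],1),round(r[2],1))
        if nm=="band":
            for sg in(1,-1): print("  cup",sg,(q[q[:,1]*sg>0]).mean(0).round(4))
print(readout.get_obs()["q"].round(2))
E
```

```text
top max z by dock x: [(-300, 221, np.int64(165)), (-285, 230, np.int64(250)), (-270, 224, np.int64(168)), (-255, 204, np.int64(154)), (-240, 189, np.int64(150)), (-225, 187, np.int64(153)), (-210, 186, np.int64(151)), (-195, 186, np.int64(103)), (-180, 142, np.int64(38)), (-165, 140, np.int64(72)), (-150, 139, np.int64(186)), (-135, 165, np.int64(320)), (-120, 164, np.int64(298)), (-105, 159, np.int64(115)), (-90, 142, np.int64(84)), (-75, 140, np.int64(54)), (-60, 137, np.int64(52)), (-45, 139, np.int64(57)), (-30, 162, np.int64(125)), (-15, 173, np.int64(179)), (0, 173, np.int64(147)), (15, 135, np.int64(78)), (30, 47, np.int64(14))]
pad 135 [-0.1159 -0.0044] [[-0.1288, -0.0212], [-0.1021, 0.0131]] [-114.9   -4.6] [38.4 27.4] 83.2
band 507 [-0.1223 -0.0114] [[-0.1496, -0.076], [-0.0865, 0.0654]] [-116.3   -4.8] [144.6  63.8] 84.6
  cup 1 [-0.1184  0.051 ]
  cup -1 [-0.1255 -0.0623]
tab 72 [-0.0025 -0.0019] [[-0.0154, -0.008], [0.0119, 0.0062]] [-1.5 -1.1] [29.3 15.3] 1.3
beam 118 [-0.0604 -0.0007] [[-0.0791, -0.0122], [-0.0433, 0.0104]] [-60.5  -1.5] [25.  38.9] 89.1
scene max z by
[... 384 characters left out ...]
.int64(335)), (-75, 140, np.int64(75)), (-60, 139, np.int64(61)), (-45, 139, np.int64(42)), (-30, 138, np.int64(67)), (-15, 174, np.int64(216)), (0, 172, np.int64(608)), (15, 161, np.int64(351)), (30, 78, np.int64(60))]
pad 201 [-0.1109 -0.0007] [[-0.1267, -0.0183], [-0.1, 0.0158]] [-113.7   -1.2] [36.4 29.5] 83.0
band 956 [-0.1015  0.0033] [[-0.1326, -0.0707], [-0.0783, 0.07]] [-110.5   -1.5] [145.2  61.8] 85.9
  cup 1 [-0.0966  0.0556]
  cup -1 [-0.107  -0.0544]
tab 143 [0.0049 0.0026] [[-0.0124, -0.0049], [0.0161, 0.0083]] [2.2 1.7] [14.4 31.3] 85.9
beam 145 [-0.0615  0.0034] [[-0.0782, -0.0091], [-0.0425, 0.0134]] [-60.2   1.9] [24.6 39.8] 88.3
[ 1.31  0.28 -0.69  1.56  0.18  1.37 -0.05]
```

servo_tool(delta_pos=[[0.01,0.07,0],[0.03,0.15,0],[0.05,0.23,0],[0.07,0.31,0],[0.09,0.39,0],[0.11,0.47,0],[0.13,0.55,0],[0.15,0.63,0]], dr=[[0,0,0.01],[0,0,0.02],[0,0,0.03],[0,0,0.04],[0,0,0.05],[0,0,0.06],[0,0,0.07],[0,0,0.08]])

```text
clock: 1.43
position: [0.469, -0.0952, 0.3958]
orientation: [3.141, 0.001, 1.166]
wrist_force: [0.8, 0.6, -1.1]
finger_gap: 0.649
grip_force: 0.0
```

servo_tool(delta_pos=[[0.01,0.07,0],[0.03,0.15,0],[0.05,0.23,0],[0.07,0.31,0],[0.09,0.39,0],[0.11,0.47,-0.04],[0.13,0.55,-0.1],[0.14,0.64,-0.16]], dr=[[0,0,0.01],[0,0,0.02],[0,0,0.028],[0,0,0.028],[0,0,0.028],[0,0,0.028],[0,0,0.028],[0,0,0.028]])

```text
clock: 2.1
position: [0.5371, 0.2029, 0.3292]
orientation: [3.141, -0.0, 1.252]
wrist_force: [1.0, -1.7, 0.1]
finger_gap: 0.652
grip_force: 0.0
```

servo_tool(delta_pos=[[0,0,0],[0,0,-0.02],[0,0,-0.05],[0,0,-0.08],[0,0,-0.11],[0,0,-0.12],[0,0,-0.12],[0,0,-0.12]], dr=[[0,0,0],[0,0,0],[0,0,0],[0,0,0],[0,0,0],[0,0,0],[0,0,0],[0,0,0]])

```text
clock: 2.77
position: [0.5367, 0.2004, 0.2707]
orientation: [3.141, 0.0, 1.251]
wrist_force: [-0.3, -0.4, -0.4]
finger_gap: 0.652
grip_force: 0.0
```

servo_tool(delta_pos=[[0.004,0.03,0],[0.009,0.067,0],[0.009,0.067,-0.05],[0.009,0.067,-0.1],[0.009,0.067,-0.15],[0.009,0.067,-0.19],[0.009,0.067,-0.21],[0.009,0.067,-0.21]], dr=[[0,0,0],[0,0,0],[0,0,0],[0,0,0],[0,0,0],[0,0,0],[0,0,0],[0,0,0]])

```text
clock: 3.43
position: [0.5403, 0.234, 0.1641]
orientation: [-3.14, 0.002, 1.252]
wrist_force: [-0.4, -0.4, -0.2]
finger_gap: 0.651
grip_force: 0.0
```

servo_tool(delta_pos=[[0,0,0],[0,0,0],[0,0,0],[0,0,0],[0,0,0],[0,0,0],[0,0,0],[0,0,0]], dr=[[0,0,0],[0,0,0],[0,0,0],[0,0,0],[0,0,0],[0,0,0],[0,0,0],[0,0,0]], grip=-0.6)

```text
clock: 4.1
position: [0.5411, 0.2351, 0.166]
orientation: [3.141, -0.0, 1.252]
wrist_force: [-1.2, -0.7, 5.1]
finger_gap: 0.279
grip_force: 24.9
```

```bash
python3 - <<'E'
from h import *
S=optics.capture("scene");T=optics.capture("top")
a=cv2.resize(S["frame"][190:370,340:500],None,fx=2.5,fy=2.5);b=cv2.resize(T["frame"][140:320,140:300],None,fx=2.5,fy=2.5)
cv2.imwrite("pics/grasp.png",np.hstack([a,b]))
E
```

```text
(no output)
```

View pics/grasp.png

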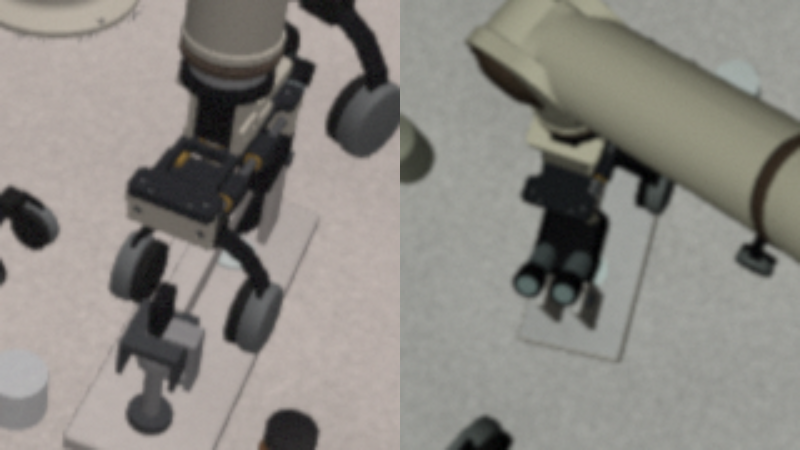

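The gap of 25.7 mm matches the 26 mm pad. In the crop the gripper is on the crown, with the cups free on both sides at (140,265) and (255,310). Next I lift it clear.

servo_tool(delta_pos=[[0,0,0.02],[0,0,0.06],[0,0,0.11],[0,0,0.17],[0,0,0.23],[0,0,0.29],[0,0,0.34],[0,0,0.38]], dr=[[0,0,0],[0,0,0],[0,0,0],[0,0,0],[0,0,0],[0,0,0],[0,0,0],[0,0,0]])

```text
clock: 4.87
position: [0.5407, 0.2353, 0.3578]
orientation: [3.141, -0.001, 1.253]
wrist_force: [0.6, 0.1, -1.7]
finger_gap: 0.281
grip_force: 24.9
```

servo_tool(delta_pos=[[0,-0.03,0],[0.01,-0.09,0],[0.02,-0.15,0],[0.03,-0.21,0],[0.04,-0.27,0],[0.05,-0.32,0],[0.05,-0.36,0],[0.05,-0.38,0]], dr=[[0,0,0],[0,0,0.005],[0,0,0.01],[0,0,0.015],[0,0,0.02],[0,0,0.025],[0,0,0.03],[0,0,0.033]])

```text
clock: 5.53
position: [0.5658, 0.0407, 0.3548]
orientation: [-3.14, 0.002, 1.353]
wrist_force: [-0.3, -0.7, -2.1]
finger_gap: 0.279
grip_force: 24.9
```

servo_tool(delta_pos=[[0,-0.03,0],[0,-0.09,0],[0,-0.15,0],[0.01,-0.21,0],[0.01,-0.27,0],[0.01,-0.33,0],[0.01,-0.38,0],[0.01,-0.41,0]], dr=[[0,0,0],[0,0,0],[0,0,0],[0,0,0],[0,0,0],[0,0,0],[0,0,0],[0,0,0]])

```text
clock: 6.2
position: [0.57, -0.1642, 0.3548]
orientation: [-3.14, 0.001, 1.352]
wrist_force: [-0.4, -0.2, -2.9]
finger_gap: 0.281
grip_force: 24.9
```

servo_tool(delta_pos=[[0,0,0],[0,0,0],[0,0,0],[0,0,0],[0,0,0],[0,0,0],[0,0,0],[0,0,0]], dr=[[0,0,0],[0,0,0],[0,0,0],[0,0,0],[0,0,0],[0,0,0],[0,0,0],[0,0,0]])

```text
clock: 6.87
position: [0.5709, -0.1596, 0.3555]
orientation: [3.141, 0.0, 1.357]
wrist_force: [-0.3, 0.4, -1.6]
finger_gap: 0.28
grip_force: 24.9
```

```bash
python3 - <<'E'
from h import *
S=optics.capture("scene");T=optics.capture("top");np.savez("s1.npz",**S);np.savez("t1.npz",**T)
a=cv2.resize(S["frame"][120:360,150:350],None,fx=2,fy=2);b=cv2.resize(T["frame"][100:340,300:500],None,fx=2,fy=2)
cv2.imwrite("pics/rail1.png",np.hstack([a,b]))
o=readout.get_obs();print(o["position"],o["orientation"],o["finger_gap"],o["wrist_force"])
E
```

```text
[ 0.57082984 -0.15992801  0.35539501] [-3.14158377e+00  3.79133567e-05  1.35634436e+00] 0.28089157255495056 [ 0.54673548  1.21264849 -1.69020662]
```

View pics/rail1.png

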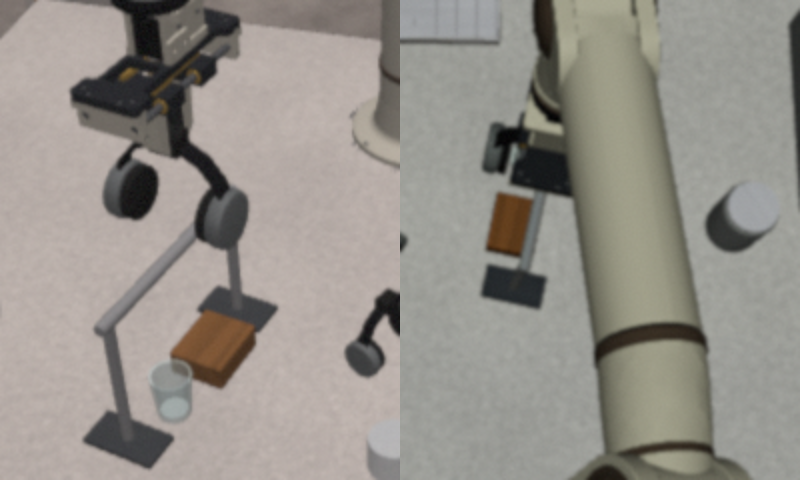

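The defenders hang upright in the jaws, with their cups at (130,190) and (222,215) in the crop, above the rail bar. I'll measure how far the cups are centred across the rail.

```bash
python3 - <<'E'
from h import *
S=dict(np.load("s1.npz"));W=cloud(S)[120:360,150:350].reshape(-1,3);W=W[np.isfinite(W[:,0])]
a=np.radians(-12.4);M=np.array([[np.cos(a),-np.sin(a)],[np.sin(a),np.cos(a)]])
d=(W[:,:2]-[.5706,-.1724])@M
k=(abs(d[:,0])<.06)&(abs(d[:,1])<.11)
s=k&(W[:,2]>.215)&(W[:,2]<.29)
print(s.sum(),np.percentile(d[s],[1,99],0).round(4),np.percentile(W[s,2],1))
for sg in(1,-1):
    q=d[s&(d[:,1]*sg>0)];print(sg,len(q),np.percentile(q,[2,50,98],0).round(4).tolist())
tc=(np.array([.5708,-.1599])-[.5706,-.1724])@M;print("tcp in rail",tc.round(4))
E
```

```text
1314 [[-0.0297 -0.0568]
 [ 0.0298  0.0858]] 0.2301455779109687
1 650 [[-0.0265, 0.0547], [0.0109, 0.0811], [0.0289, 0.0858]]
-1 664 [[-0.027, -0.0568], [0.01, -0.0305], [0.0297, -0.0256]]
tcp in rail [-0.0025  0.0123]
```

servo_tool(delta_pos=[[-0.003,-0.013,0],[-0.006,-0.026,-0.01],[-0.006,-0.026,-0.05],[-0.006,-0.026,-0.1],[-0.006,-0.026,-0.15],[-0.006,-0.026,-0.2],[-0.006,-0.026,-0.24],[-0.006,-0.026,-0.254]], dr=[[0,0,0],[0,0,0],[0,0,0],[0,0,0],[0,0,0],[0,0,0],[0,0,0],[0,0,0]])

```text
clock: 7.63
position: [0.5654, -0.1742, 0.2246]
orientation: [-3.136, -0.0, 1.355]
wrist_force: [-0.4, -0.0, -2.0]
finger_gap: 0.279
grip_force: 24.9
```

servo_tool(delta_pos=[[0,0,0],[0,0,0],[0,0,-0.004],[0,0,-0.008],[0,0,-0.012],[0,0,-0.012],[0,0,-0.012],[0,0,-0.012]], dr=[[0,0,0],[0,0,0],[0,0,0],[0,0,0],[0,0,0],[0,0,0],[0,0,0],[0,0,0]])

```text
clock: 8.3
position: [0.568, -0.173, 0.2227]
orientation: [3.141, 0.0, 1.356]
wrist_force: [0.0, 0.0, -2.3]
finger_gap: 0.281
grip_force: 24.9
```

servo_tool(delta_pos=[[0,0,-0.002],[0,0,-0.004],[0,0,-0.006],[0,0,-0.006],[0,0,-0.006],[0,0,-0.006],[0,0,-0.006],[0,0,-0.006]], dr=[[0,0,0],[0,0,0],[0,0,0],[0,0,0],[0,0,0],[0,0,0],[0,0,0],[0,0,0]])

```text
clock: 8.97
position: [0.5681, -0.173, 0.2209]
orientation: [3.141, 0.001, 1.356]
wrist_force: [-4.6, 1.0, 8.5]
finger_gap: 0.278
grip_force: 24.9
```

servo_tool(delta_pos=[[0,0,0.002],[0,0,0.002],[0,0,0.002],[0,0,0.002],[0,0,0.002],[0,0,0.002],[0,0,0.002],[0,0,0.002]], dr=[[0,0,0],[0,0,0],[0,0,0],[0,0,0],[0,0,0],[0,0,0],[0,0,0],[0,0,0]], grip=0.2)

```text
clock: 9.63
position: [0.5678, -0.173, 0.2203]
orientation: [-3.141, -0.0, 1.356]
wrist_force: [-1.0, 0.3, -0.5]
finger_gap: 0.601
grip_force: 0.0
```

servo_tool(delta_pos=[[0,0,0.02],[0,0,0.06],[0,0,0.1],[0,0,0.15],[0,0,0.2],[0,0,0.24],[0,0,0.28],[0,0,0.3]], dr=[[0,0,0],[0,0,0],[0,0,0],[0,0,0],[0,0,0],[0,0,0],[0,0,0],[0,0,0]])

```text
clock: 10.3
position: [0.5688, -0.1727, 0.3739]
orientation: [3.138, 0.0, 1.356]
wrist_force: [0.4, 0.1, 0.5]
finger_gap: 0.6
grip_force: 0.0
```

```bash
python3 - <<'E'
from h import *
S=optics.capture("scene");np.savez("s2.npz",**S)
cv2.imwrite("pics/rail2.png",cv2.resize(S["frame"][120:360,150:450],None,fx=2,fy=2))
W=cloud(S)[120:360,150:350].reshape(-1,3);W=W[np.isfinite(W[:,0])]
a=np.radians(-12.4);M=np.array([[np.cos(a),-np.sin(a)],[np.sin(a),np.cos(a)]])
d=(W[:,:2]-[.5706,-.1724])@M
k=(abs(d[:,0])<.06)&(abs(d[:,1])<.11)
s=k&(W[:,2]>.085)&(W[:,2]<.155)&(abs(d[:,1])>.03)
for sg in(1,-1):
    q=s&(d[:,1]*sg>0);print(sg,q.sum(),np.percentile(d[q],[2,50,98],0).round(4).tolist(),np.percentile(W[q,2],[2,98]))
s=k&(W[:,2]>.203)&(W[:,2]<.225);print("crown",s.sum(),np.percentile(d[s],[3,97],0).round(4),np.percentile(W[s,2],95))
E
```

```text
1 536 [[-0.0285, 0.042], [0.0113, 0.0695], [0.0283, 0.074]] [0.10127637 0.15433635]
-1 362 [[-0.0237, -0.0697], [0.0099, -0.049], [0.0288, -0.0375]] [0.09639925 0.15344576]
crown 204 [[-0.015  -0.0172]
 [ 0.0116  0.0172]] 0.2186848383876237
```

View pics/rail2.png

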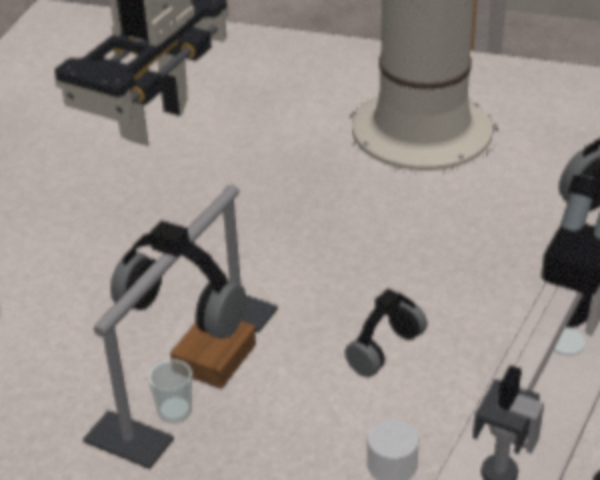

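The defenders hang upright on the rail: crown at (170,235), cups centred to about 2 mm across, at the expected height. The tab is free at (510,385). I'll check the joints before choosing which way to turn the wrist.

```bash
python3 - <<'E'
from h import *
o=readout.get_obs();print(o["q"].round(2),o["position"],o["clock"])
T=optics.capture("top")
for n,C in(("scene",dict(np.load("s2.npz"))),("top",T)):
    a=np.radians(-12.3);M=np.array([[np.cos(a),-np.sin(a)],[np.sin(a),np.cos(a)]])
    W=cloud(C).reshape(-1,3);W=W[np.isfinite(W[:,0])];d=(W[:,:2]-[.653,.2125])@M
    s=(W[:,2]>.15)&(W[:,2]<.176)&(abs(d[:,0])<.03)&(abs(d[:,1])<.03)
    if s.sum()>5: print(n,s.sum(),np.percentile(d[s],[3,97],0).round(4).tolist())
E
```

```text
[ 0.97  0.43 -0.99  1.53  0.37  1.38 -0.26] [ 0.56930872 -0.17280677  0.37470944] 10.35
scene 144 [[-0.0126, -0.0047], [0.0165, 0.0084]]
top 71 [[-0.0164, -0.0078], [0.0134, 0.006]]
```

servo_tool(delta_pos=[[0.01,0.04,0],[0.02,0.09,0],[0.03,0.14,0],[0.04,0.19,0],[0.05,0.24,0],[0.06,0.29,0],[0.07,0.34,0],[0.08,0.39,0]], dr=[[0,0,0.03],[0,0,0.06],[0,0,0.09],[0,0,0.12],[0,0,0.15],[0,0,0.18],[0,0,0.22],[0,0,0.25]])

```text
clock: 11.07
position: [0.6073, 0.0228, 0.3688]
orientation: [-3.14, -0.001, 2.148]
wrist_force: [0.5, -0.9, -0.2]
finger_gap: 0.604
grip_force: 0.0
```

servo_tool(delta_pos=[[0.01,0.05,0],[0.02,0.1,0],[0.03,0.15,0],[0.04,0.2,0],[0.05,0.25,0],[0.07,0.3,-0.04],[0.08,0.35,-0.1],[0.085,0.38,-0.15]], dr=[[0,0,0.03],[0,0,0.06],[0,0,0.09],[0,0,0.12],[0,0,0.15],[0,0,0.18],[0,0,0.22],[0,0,0.25]])

```text
clock: 11.73
position: [0.6495, 0.2151, 0.2926]
orientation: [3.141, -0.002, 2.936]
wrist_force: [-0.4, -1.2, -0.2]
finger_gap: 0.604
grip_force: 0.0
```

servo_tool(delta_pos=[[0,0,0],[0,0,0],[0,0,0],[0,0,0],[0,0,0],[0,0,0],[0,0,0],[0,0,0]], dr=[[0,0,0],[0,0,0],[0,0,0],[0,0,0],[0,0,0],[0,0,0],[0,0,0],[0,0,0]])

```text
clock: 12.4
position: [0.6506, 0.2114, 0.2961]
orientation: [3.141, 0.001, 2.926]
wrist_force: [0.6, -0.3, -0.1]
finger_gap: 0.6
grip_force: 0.0
```

servo_tool(delta_pos=[[0.003,0.002,-0.02],[0.006,0.004,-0.06],[0.006,0.004,-0.1],[0.006,0.004,-0.15],[0.006,0.004,-0.2],[0.006,0.004,-0.24],[0.006,0.004,-0.262],[0.006,0.004,-0.262]], dr=[[0,0,0],[0,0,0],[0,0,0],[0,0,0],[0,0,0],[0,0,0],[0,0,0],[0,0,0]])

```text
clock: 13.07
position: [0.6527, 0.2137, 0.1621]
orientation: [-3.141, -0.002, 2.927]
wrist_force: [1.1, 0.5, 0.3]
finger_gap: 0.596
grip_force: 0.0
```

servo_tool(delta_pos=[[0,0,0],[0,0,0],[0,0,0],[0,0,0],[0,0,0],[0,0,0],[0,0,0],[0,0,0]], dr=[[0,0,0],[0,0,0],[0,0,0],[0,0,0],[0,0,0],[0,0,0],[0,0,0],[0,0,0]], grip=-0.9, squeeze=50)

```text
clock: 13.73
position: [0.6533, 0.2127, 0.1646]
orientation: [-3.139, -0.0, 2.926]
wrist_force: [-3.3, -3.7, 3.2]
finger_gap: 0.15
grip_force: 50.0
```

servo_tool(delta_pos=[[0.001,0.005,0],[0.002,0.01,0],[0.003,0.015,0],[0.0045,0.02,0],[0.0055,0.0254,0],[0.0055,0.0254,0],[0.0055,0.0254,0],[0.0055,0.0254,0]], dr=[[0,0,0],[0,0,0],[0,0,0],[0,0,0],[0,0,0],[0,0,0],[0,0,0],[0,0,0]])

```text
clock: 14.4
position: [0.6558, 0.2237, 0.1646]
orientation: [-3.136, -0.001, 2.925]
wrist_force: [-4.2, -8.2, 6.9]
finger_gap: 0.15
grip_force: 50.0
```

servo_tool(delta_pos=[[-0.0028,0.0006,0.0134],[-0.0055,0.0012,0.0268],[-0.0089,0.002,0.04],[-0.0123,0.0027,0.0534],[-0.0164,0.0036,0.0665],[-0.0205,0.0045,0.0796],[-0.0252,0.0055,0.0923],[-0.03,0.0065,0.105]], dr=[[-0.0017,-0.0078,0],[-0.0034,-0.0155,0],[-0.0051,-0.0233,0],[-0.0068,-0.0311,0],[-0.0085,-0.0389,0],[-0.0102,-0.0466,0],[-0.0119,-0.0544,0],[-0.0136,-0.0622,0]])

```text
clock: 15.07
position: [0.641, 0.2256, 0.2156]
orientation: [-3.135, 0.2, 2.924]
wrist_force: [-0.9, -8.7, -0.0]
finger_gap: 0.152
grip_force: 50.0
```

servo_tool(delta_pos=[[-0.0053,0.0012,0.0126],[-0.0106,0.0023,0.0252],[-0.0166,0.0036,0.0376],[-0.0227,0.0049,0.05],[-0.029,0.0063,0.062],[-0.0354,0.0077,0.0738],[-0.044,0.0096,0.088],[-0.044,0.0096,0.088]], dr=[[-0.0017,-0.0078,0],[-0.0034,-0.0155,0],[-0.0051,-0.0233,0],[-0.0068,-0.0311,0],[-0.0085,-0.0389,0],[-0.0102,-0.0466,0],[-0.0122,-0.056,0],[-0.0122,-0.056,0]])

```text
clock: 15.73
position: [0.6187, 0.2316, 0.2614]
orientation: [-3.136, 0.383, 2.926]
wrist_force: [-0.6, -8.6, -1.0]
finger_gap: 0.151
grip_force: 50.0
```

servo_tool(delta_pos=[[0,0,0],[0,0,0],[0,0,0],[0,0,0],[0,0,0],[0,0,0],[0,0,0],[0,0,0]], dr=[[0,0,0],[0,0,0],[0,0,0],[0,0,0],[0,0,0],[0,0,0],[0,0,0],[0,0,0]])

```text
clock: 16.4
position: [0.6193, 0.2304, 0.2597]
orientation: [-3.135, 0.379, 2.924]
wrist_force: [-1.0, -9.0, -0.4]
finger_gap: 0.149
grip_force: 50.0
```

```bash
python3 - <<'E'
from h import *
S=optics.capture("scene")
cv2.imwrite("pics/end.png",cv2.resize(S["frame"][150:400,150:520],None,fx=2,fy=2))
o=readout.get_obs();print(o["position"],o["orientation"],o["wrist_force"],o["grip_force"],abs(o["joint_vel"]).max())
E
```

```text
[0.61933989 0.23030076 0.25967305] [-3.13507949  0.37926469  2.92399265] [-0.09310321 -8.91864773  1.35170778] 50.00008463859558 0.002064912931439202
```

View pics/end.png

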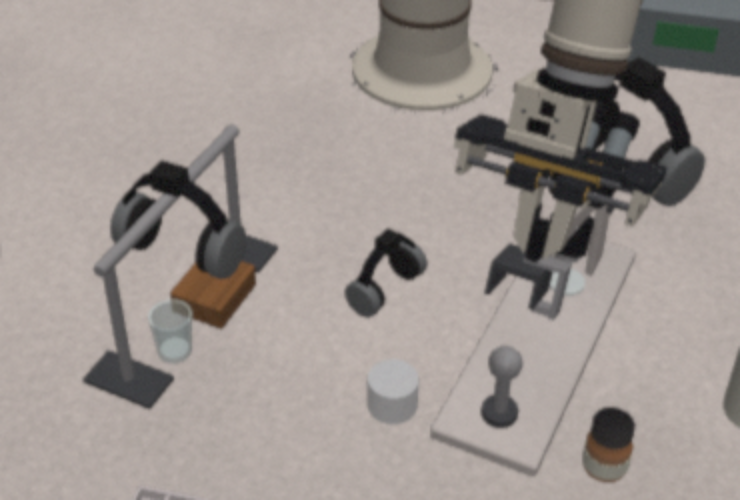

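The coupler hangs in the jaws at (525,275), well clear of the exposed ball at (505,362). The defenders are still on the rail at (170,175), and the bystanders haven't moved.

```bash
python3 -c "
from plant import job
print(job.sign_off())"
```

```text
the job is handed in; nothing more can be done
None
```

The job is handed in: the ear defenders hang on the rail, let go of, and the boom is unlatched and held about 0.38 rad up (roughly 95 mm at the coupler), with no bystander touched; the sign-off returned no verdict.

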